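# Clamp a carrier plate with a push rod and cam lever

### The job

Take the blue carrier plate off its hook, lifting it clear of the upturned tips rather than forcing it past them, and stand it, still upright with its window at the top, centred in the groove in front of the clamp's fixed jaw. Then slide the push rod up until its pad holds the plate flat against the jaw, and flip the red cam lever over centre all the way to its stop so that the rod is locked. Leave the white carrier, the two vials and the swab tube where they are.

Things in the scene. Friction and masses are not known exactly. Their poses are not given: they have to be found in the camera images.
- carrier: blue flat plate, 8 mm thick (x), 70 wide (y), 90 tall (z), 60 to 130 g, faces alike; origin at the centre of its underside, z up. A window 22 mm wide (y -11 to 11) and 20 high (z 44 to 64) lies under its top strip (z 64 to 90), by which it hangs, its underside 35 mm above the bench, its x along the stand's. Pinch the top strip across the thickness from above, fingertips clear of the wires.
- other_carrier: white plate of the same shape and axes, hanging on the other hook (which hook has which plate varies); leave it hanging there
- hook_stand: fixed grey stand, base 112 (x -60 to 52) x 196 x 10 mm; origin at its underside. A 6 mm upright panel (top z 114, front face x 45) carries two hooks, at y +45 and y -45, pointing to the stand's -x. A plate comes off when lifted 8 to 16 mm (12 is the middle) and then moved along the stand's -x until its origin is past x -52.
- clamp: fixed grey clamp, base plate 240 (x) x 136 (y -110 to 26) x 10 mm; origin under the rod's line, x along the rod toward the fixed jaw. Rod at y 0, z 34. Jaw: dark block x 80 to 104, y +-30, up to z 50, gripping face at x 80. Groove: x 66 to 80, floor z 10, between the jaw and a lip 8 mm high (x 62 to 66). Rod guide: x -30 to 10, y +-18, up to z 49.
- nest (a point): on the clamp (axes as the clamp's): middle of the foot of the jaw's gripping face, at clamp x 80, y 0, z 10, the groove's floor. A well-placed plate has its origin 4 mm on the -x side of this point, its x axis along the clamp's x (either way round).
- push_rod (a joint): rod slide, m: 0 fully back, grows toward the jaw, 0.060 at most. Space between pad and jaw is 0.062 minus this, so 0.054 when the pad holds the plate. It starts at 0.010 to 0.057; when far forward it blocks the groove and must first be drawn back. 1.5 N of friction while the lever is open; with the lever locked it withstands over 20 N.
- rod_grip (a point): on the black upright grip at the rod's rear end: vertical cylinder 14 mm in diameter, top at z 82; this point is on its axis, 14 mm below its top. It moves with the rod; at rod 0 it is at clamp x -125. Pinch it from above across the clamp's y.
- rod_pad (a point): centre of the front face of the rod's black round pad (24 mm in diameter, at z 34), which presses on the plate
- cam_lever (a joint): red cam lever, swinging level about an upright axis, rad: 0 open (pointing 65 degrees clockwise, seen from above, from the clamp's x), grows as it swings clockwise, 2.0 at its stop (locked, pointing to the clamp's -x). Starts at 0 to 0.2. It resists with up to 0.25 N m; centre is at 1.7: before it the lever springs back, beyond it it stays at its stop.
- cam_lever_hinge (a point): on the lever's axis, at the height of the lever's middle: clamp x -10, y -32, z 51
- lever_tip (a point): on the lever's middle line, 60 mm from its axis, z 51. The lever is a round bar 11 to 14 mm thick, its end 75 mm from the axis; push it on its side with shut fingers from above.
- red_vial: bystander: dark red vial with blue cap, 26 mm in diameter, 50 mm tall; origin at the centre of its underside; standing on the clamp's base plate near its jaw end, on the lever's side
- amber_vial: bystander: amber vial with white cap, 22 mm in diameter, 45 mm tall; origin at the centre of its underside; standing on the clamp's base plate near its rear end, on the lever's side
- swabs: bystander: clear tube of swabs, 39 mm in diameter, 101 mm tall; origin at the centre of its underside; standing between the hook stand and the clamp
- hook_a (a point): middle of the tip of the hook at stand y +45, at stand x -43, z 107, the top of the upturned tip. Each hook is two parallel level steel wires 4 mm thick, 12 mm apart, tops at z 99, running from the panel to x -40, where they turn up to a cross wire whose top is 8 mm above the wires' tops.
- hook_b (a point): the same point on the other hook, at stand y -45
There are look-alikes about, which are no part of the job. What is meant by the carrier is not brown, and is the larger of those in its own colour.

How it is judged (in metres and radians):
On the way:
1. the blue plate stands in the groove while the lever is still open (x of carrier in the frame of nest between -0.0125 and -0.001 m and y of carrier in the frame of nest between -0.014 and 0.014 m and z of carrier in the frame of nest below 0.005 m and value of joint cam_lever below 0.8 rad), for 0.2 s.
At the end, for the whole second after the job is handed in: Blue plate upright (0.1 rad) on the groove's floor, flat on the fixed jaw (3 mm, 0.12 rad), centred within 14 mm, window at the top; the rod's pad within about 2 mm of pressing on it; the cam lever past centre near its stop (over 1.85 rad); all at rest (x of carrier in the frame of nest between -0.007 and -0.001 m and y of carrier in the frame of nest between -0.014 and 0.014 m and z of carrier in the frame of nest between -0.004 and 0.004 m and angle between carrier's own z axis and vertical below 0.1 rad and angle between the x axis of carrier and the x axis of clamp, either way round below 0.12 rad and x of rod_pad in the frame of nest above -0.0102 m and value of joint cam_lever above 1.85 rad and linear speed of carrier below 0.02 m/s); the robot touches nothing.
It fails at once if the blue plate is tipped over or dropped flat (more than 0.7 rad from upright) (angle between carrier's own z axis and vertical above 0.7 rad).
It fails at once if the blue plate is forced against the hooks (over 20 N) (contact force between carrier and hook_stand above 20 N).
It fails at once if the white carrier is moved more than 30 mm (distance of other_carrier from where it was at the start of the episode above 0.03 m).
It fails at once if a vial or the swab tube is moved more than 30 mm or tipped (distance of any of red_vial, amber_vial, swabs from where it was at the start of the episode above 0.03 m or angle between any of red_vial, amber_vial, swabs's own z axis and vertical above 0.5 rad).
It also fails if it takes over 72 s, if anything falls off the work surface, if the arm or the gripper's body presses on something with over 40 N, if the wrist force passes 120 N, or if a joint passes its speed limit or range.

### The arm

A 6-joint arm with a two-finger parallel gripper is mounted at the origin on a cart in front of the work surface, level with it; the furniture and walls round the work are solid. World frame = base frame: x ahead of the robot, y to its left, z up, the work surface at z = 0. Lengths are in mm, angles in rad, forces in N, time in s.
With the tool pointing down it reaches from about 350 to 775 mm from the base axis. Payload 7.3 kg.
Tool frame: the origin (TCP) lies at the very end of the fingers, on their centre line; the grasp point (between the pads) lies behind it (bot.grip_point_offset is the z of the grasp point in the tool frame, in mm); z points along the fingers, y is the line along which they close (so a half turn about z gives the same grasp; the last joint's range is limited). The gripper opens to 92 mm and grips with 3 to 60 N. Pads are 19 mm wide; open, the fingers measure 130 mm over their backs; the gripper's body (75 mm by 190 mm) begins 47 mm behind the grasp point.
Start: joints at [-1.305, 0.342, 1.524, -0, 1.275, -0.146], TCP at [210.16, -481.121, 226.741] pointing down, gripper open.
Joint ranges: [-2.53, 2.53], [-0.77, 2.02], [0.04, 2.7], [-1, 4.14], [0.28, 2.66], [-3.11, 3.11]. Speed limits (rad/s): [2.57, 2.57, 3.14, 3.14, 3.14, 3.14].

### API

Orientations are given as [roll, pitch, yaw] about the fixed x, y, z axes, in that order (R = Rz(yaw) Ry(pitch) Rx(roll)).
In Python, from plant import bot gives the robot as it stands. The module is installed in compiled form; this text tells all that it offers.
- The arm moves only by the shell command python3 -m crank 'ROWS'. ROWS is JSON, a list that holds one entry, the list of rows, each a list of 5 numbers: the opening, from 0 (shut) to 1 (fully open), then the shift along the tool's x, y, z in cm, then the turn about the tool's z in degrees. In form: [[[claw, x, y, z, turn], ...]]. A call has exactly 10 rows; each row is the pose to reach, as a shift and turn from the pose commanded when the call began, along the tool's axes at that moment; what a row does not reach only later rows make up. A row lasts 1/10 s, in which the tool goes at most 50 mm and 8.59 degrees, less where a joint would pass 70% of its speed; a pose out of reach is approached as far as the arm can. A call with a gripper value outside its range is refused whole. The fingers move at their own pace and stop on an object; the grip force is fixed at half the most. Time passes only in rows, so rows that repeat a pose let the fingers close, or fill a call up. It gives the time, the measured TCP pose, the force, the opening and the grip force at its end, in the units of the state.
- bot.get_obs(): the state, without advancing time (a new reading comes with each control period).
- bot.capture(name): name is "scene" or "side" or "wrist"; returns (picture, depth): 384x512x3 uint8, red, green, blue; 384x512 float32, mm along the optical axis (not along the pixel's ray), 0 where there is no reading.
- bot.calibration(name): a dict with "vertical_fov" (degrees; the focal length in pixels is half the picture's height over the tangent of half this angle, whatever the lens; pixels are square), "cx", "cy" (the principal point, pixels), "rvec" (rotation vector, rad) and "tvec" (3), from world to camera coordinates, as OpenCV has them; the wrist camera has in their place "tool_from_camera" (4x4, takes a point from camera to tool coordinates, whose origin is the TCP and whose axes are the flange's). Camera axes: x right, y down, z forward; pixel columns grow to the right and rows downward; lengths in mm; the calibration is good to about 2 mm. A picture is of the moment at which its call begins: read the wrist's pose just before it. calibration takes no time and is no camera call.
- bot.close_job(): hands the job in; it is judged then, once.
The state is a dict: "time": time; "joint_positions": joint angles; "dq": joint speeds; "tau": joint torques, N m; "tool_pos": TCP position; "tcp_rot": TCP orientation; "contact_force": force on the tool from outside, world axes, zero at the start; "moment": the same for the moment, N m; "grip_width": finger opening in mm; "finger_force": force on a finger pad.
Only numpy, scipy, OpenCV 4.12 (cv2) and the standard library are available. Lean on these libraries where they do the work, as an engineer would, in place of code of your own. Each camera call takes 0.05 s, during which the arm holds its last target. There are 200 camera calls.

## Working session

There is one attempt and no reset: what is moved stays moved. The work goes in short steps, Python scripts to look and compute and a shell command to move; the robot and the scene stay as the last step left them, time stands still between calls to the robot, and variables do not carry over. Pictures are saved under pics/ and viewed, at most 12 in all, crops included, and the job is handed in when it is done.

```bash
mkdir -p pics; cat > h.py <<'E'
import numpy as np, cv2
from plant import bot
from scipy.spatial.transform import Rotation as R
def cam(name):
    o=bot.get_obs(); im,d=bot.capture(name); c=bot.calibration(name)
    f=im.shape[0]/2/np.tan(np.radians(c['vertical_fov'])/2)
    if 'rvec' in c:
        Rc=cv2.Rodrigues(np.array(c['rvec'],float))[0]; t=np.array(c['tvec'],float).ravel()
        M=np.eye(4); M[:3,:3]=Rc.T; M[:3,3]=-Rc.T@t
    else:
        T=np.eye(4); T[:3,:3]=R.from_euler('xyz',o['tcp_rot']).as_matrix(); T[:3,3]=o['tool_pos']
        M=T@np.array(c['tool_from_camera'])
    return dict(im=im,d=d,f=f,cx=c['cx'],cy=c['cy'],M=M,o=o)
def pts(k):  # world xyz per pixel
    v,u=np.mgrid[:k['d'].shape[0],:k['d'].shape[1]]; d=k['d']
    P=np.stack([(u-k['cx'])/k['f']*d,(v-k['cy'])/k['f']*d,d],-1)
    return P@k['M'][:3,:3].T+k['M'][:3,3]
def ray(k,u,v,z):
    r=k['M'][:3,:3]@np.array([(u-k['cx'])/k['f'],(v-k['cy'])/k['f'],1]); o=k['M'][:3,3]
    return o+r*(z-o[2])/r[2]
def save(n,im): cv2.imwrite('pics/'+n+'.png',cv2.cvtColor(im,cv2.COLOR_RGB2BGR))
E
python3 - <<'E'
from h import *
o=bot.get_obs(); print(o, bot.grip_point_offset)
print(bot.calibration('wrist'),bot.calibration('scene'),bot.calibration('side'))
for n in('scene','side'):
    k=cam(n); np.savez('pics/'+n,**{a:k[a] for a in('im','d','f','cx','cy','M')}); save(n,k['im'])
E
```

```text
{'time': 0.0, 'joint_positions': array([-1.30502355e+00,  3.42725435e-01,  1.52506134e+00, -3.05762492e-05,
        1.27537415e+00, -1.46002393e-01]), 'dq': array([ 0.00034096, -0.0008253 , -0.0004777 , -0.00027597,  0.00013832,
       -0.00018648]), 'tau': array([ 1.27474144e-03, -4.31235838e+01, -2.44222194e+01,  7.17946119e-02,
        5.58925141e-02, -1.27024468e-04]), 'tool_pos': array([ 210.02289321, -480.70000765,  226.02808187]), 'tcp_rot': array([-3.14003681e+00, -1.99232447e-04,  4.11783938e-01]), 'contact_force': array([-0.34428916,  0.5120009 ,  0.55667838]), 'moment': array([-0.01178053,  0.02082689, -0.04443662]), 'finger_force': 0.0, 'grip_width': 91.57758270640034} -18.8
{'vertical_fov': 65.77273513102445, 'cx': 250.57253282069505, 'cy': 195.52023198224498, 'tool_from_camera': array([[ 6.19831995e-05, -9.61953845e-01, -2.73212000e-01,
         7.31554176e+01],
       [ 9.99999862e-01,  2.02252528e-04, -4.85243716e-04,
         2.61636666e-01],
       [ 5.22039876e-04, -2.73211933e-01,  9.61953724e-01,
        -1.58773376e+02],
       [ 0.00000000e+00,  0.00000000e+00,  0.00000000e+00,
         1.00000000e+00]])} {'vertical_fov': 53.431693768343514, 'cx': 253.1207221354575, 'cy': 191.9747325604278, 'rvec': array([ 1.87339189, -0.90486365,  0.59020656]), 'tvec': array([-309.16605571,  233.11826   ,  878.61573431])} {'vertical_fov': 43.404873068397585, 'cx': 265.22475703465597, 'cy': 194.64418716709196, 'rvec': array([ 2.10172097,  0.06547796, -0.02337126]), 'tvec': array([-472.95137614,   44.10929226, 1609.00216459])}
```

View pics/scene.png

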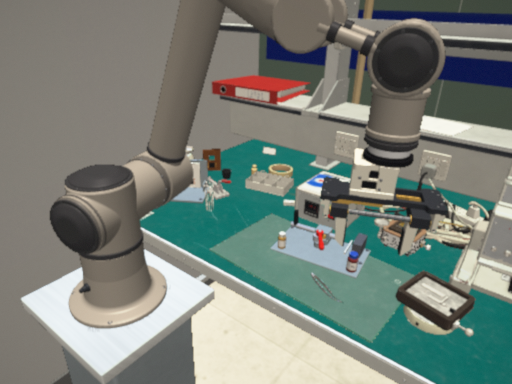

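View pics/side.png

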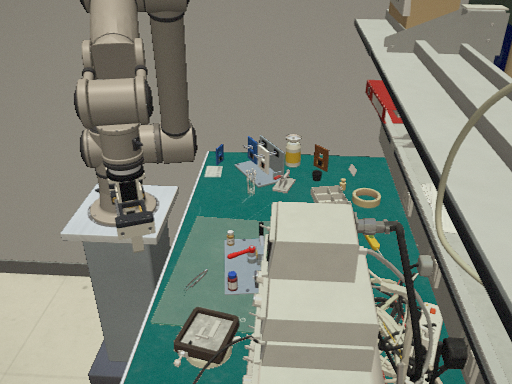

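The scene view shows the clamp around (320,245), with a red lever at (320,238) and vials at (282,240) and (352,260). The hook stand is far left at (190,185), partly behind the arm. In the side view the stand is at (262,165), with blue plates at (252,148) and a smaller one at (220,152). Next I'll get rough positions from depth.

```bash
python3 - <<'E'
from h import *
for n,L in(('scene',[(282,236),(320,238),(352,255),(362,243),(296,216),(290,250),(345,262),(200,175),(188,190),(212,190)]),('side',[(231,238),(240,253),(233,281),(258,178),(251,183),(252,150),(220,154),(263,163),(275,150),(230,268),(228,240)])):
    z=np.load(f'pics/{n}.npz'); k={a:z[a] for a in z}; P=pts(k)
    for u,v in L: print(n,u,v,P[v,u].round(),k['im'][v,u])
    if n=='side':
        h=cv2.cvtColor(k['im'],cv2.COLOR_RGB2HSV)
        m=((abs(h[...,0].astype(int)-112)<12)&(h[...,1]>130)&(h[...,2]>50)).astype('uint8')
        c,l,s,ce=cv2.connectedComponentsWithStats(m)
        for i in range(1,c):
            if s[i,4]>15: print(s[i],np.median(P[l==i],0).round(),np.percentile(P[l==i],2,axis=0).round(),np.percentile(P[l==i],98,axis=0).round())
    im=k['im']; u0=(150 if n=='scene' else 190); v0=130
    c=im[v0:v0+180,u0:u0+240]; save(n+'_c',cv2.resize(c,None,fx=3.3,fy=3.3,interpolation=cv2.INTER_CUBIC))
E
```

```text
scene 282 236 [ 376. -197.   49.] [170 161 143]
scene 320 238 [ 421. -286.   58.] [233  40  33]
scene 352 255 [ 401. -384.   59.] [ 49  82 177]
scene 362 243 [ 481. -377.   50.] [ 91  94 103]
scene 296 216 [ 468. -182.   65.] [21 24 23]
scene 290 250 [ 380. -222.   13.] [166 185 197]
scene 345 262 [ 427. -360.   12.] [162 180 191]
scene 200 175 [474. 205.  80.] [129 128 121]
scene 188 190 [463. 257.  11.] [167 186 198]
scene 212 190 [519. 195.  10.] [192 187 173]
side 231 238 [ 385. -199.   39.] [106  91  62]
side 240 253 [ 421. -291.   56.] [188  43  37]
side 233 281 [ 414. -396.   47.] [79 25 21]
side 258 178 [435. 215.  15.] [151 162 170]
side 251 183 [410. 200.   1.] [ 48 111 101]
side 252 150 [405. 312.  81.] [ 49  97 164]
side 220 154 [275. 366.  34.] [ 52 101 171]
side 263 163 [452. 228.  70.] [61 62 56]
side 275 150 [493. 270. 104.] [16  8 13]
side 230 268 [ 394. -303.   12.] [151 164 168]
side 228 240 [ 376. -200.   31.] [159 152 139]
[494  57   8   9  38] [1141.  111.  489.] [1139.   87.  476.] [1144.  136.  500.]
[248 136   9  19 109] [406. 303. 105.] [388. 276.  71.] [423. 337. 129.]
[216 144   8  21  97] [272. 349.  45.] [263. 331.   5.] [284. 380.  74.]
[248 156   9   8  30] [414. 294.  48.] [387. 275.  37.] [423. 342.  63.]
[228 271   8   8  46] [ 410. -387.   60.] [ 401. -394.   53.] [ 418. -375.   63.]
```

View pics/side_c.png

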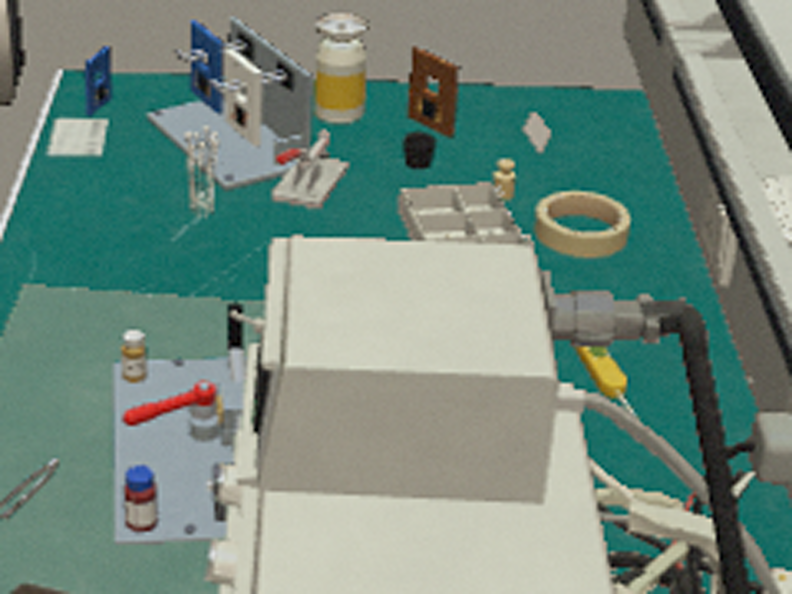

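The blue plate hangs on the far hook at about (406,303) and the white one on the near hook. Clamp x runs toward world −y. Next is a first wrist look at the clamp.

```bash
python3 -m crank '[[[1,4,-0.4,0.8,5],[1,8,-0.8,1.6,10],[1,12,-1.2,2.4,15],[1,16,-1.6,3.2,20],[1,20.5,-2,3.7,23.6],[1,20.5,-2,3.7,23.6],[1,20.5,-2,3.7,23.6],[1,20.5,-2,3.7,23.6],[1,20.5,-2,3.7,23.6],[1,20.5,-2,3.7,23.6]]]'
python3 - <<'E'
from h import *
k=cam('wrist'); np.savez('pics/w1',**{a:k[a] for a in('im','d','f','cx','cy','M')}); save('w1',k['im']); print(k['o']['tool_pos'],k['o']['tcp_rot'])
E
```

```text
time: 1.1
tool_pos: [389.1, -381.5, 189.9]
tcp_rot: [3.141, -0.0, -0.002]
contact_force: [0.1, 0.6, 0.5]
grip_width: 92.0
finger_force: 0.0
[ 389.13092005 -381.51419931  189.92462989] [ 3.14125286e+00 -9.89300885e-05 -1.74324504e-03]
```

```bash
python3 -m crank '[[[1,0,-4,0,0],[1,0,-8,0,0],[1,0,-12,0,0],[1,0,-16,0,0],[1,0,-18,0,0],[1,0,-18,0,0],[1,0,-18,0,0],[1,0,-18,0,0],[1,0,-18,0,0],[1,0,-18,0,0]]]'
python3 - <<'E'
from h import *
k=cam('wrist'); np.savez('pics/w2',**{a:k[a] for a in('im','d','f','cx','cy','M')}); save('w2',k['im']); print(k['o']['tool_pos'],k['o']['tcp_rot'])
a=np.load('pics/w1.npz')['im']; save('w12',cv2.resize(np.hstack([a,k['im']]),(800,300),interpolation=cv2.INTER_AREA))
E
```

```text
time: 2.15
tool_pos: [390.0, -201.5, 189.6]
tcp_rot: [3.142, 0.0, -0.001]
contact_force: [0.2, 0.4, 0.2]
grip_width: 92.1
finger_force: 0.0
[ 389.98138918 -201.54439127  189.55136323] [ 3.14155963e+00  1.65365009e-04 -1.34931558e-03]
```

View pics/w1.png

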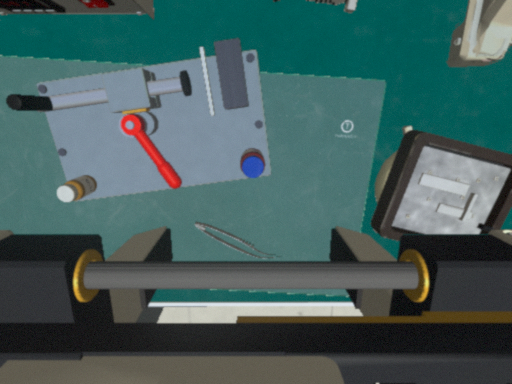

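View pics/w2.png

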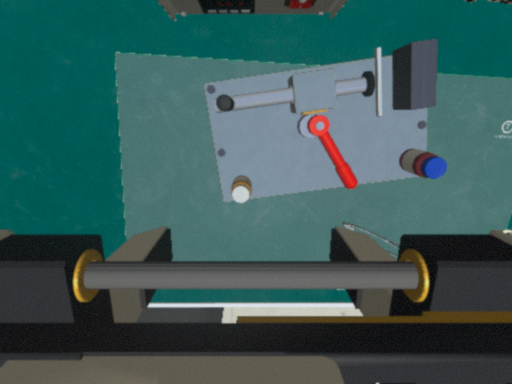

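w1 shows the grip top at (13,101), pad (185,83), lip line (207,82), jaw (231,75), hinge (131,124) and lever end (175,183). In w2 these are at grip (225,102), pad (369,84), jaw (415,75), hinge (318,125) and lever end (350,183). Now I'll measure from both views.

```bash
cat >> h.py <<'E'
def load(n):
    z=np.load(f'pics/{n}.npz'); return {a:z[a] for a in z}
def tri(ks,uvs):
    A=np.zeros((3,3));b=np.zeros(3)
    for k,(u,v) in zip(ks,uvs):
        r=k['M'][:3,:3]@np.array([(u-k['cx'])/k['f'],(v-k['cy'])/k['f'],1]); r/=np.linalg.norm(r)
        Q=np.eye(3)-np.outer(r,r); A+=Q; b+=Q@k['M'][:3,3]
    return np.linalg.solve(A,b)
E
python3 - <<'E'
from h import *
ks=[load('w1'),load('w2')]
for n,a,b in(('hinge',(131,124),(318,125)),('grip',(13,101),(225,102)),('screwRL',(62,152),(221,152)),('screwRR',(42,88),(211,89)),('screwF',(259,125),(422,125)),('amber',(66,193),(240,194)),('bluecap',(252,166),(434,167))):
    print(n,tri(ks,[a,b]).round(1))
for i,k in enumerate(ks):
    P=pts(k); im=k['im'].astype(int); lum=im.sum(2); z=P[...,2]
    v,u=np.mgrid[:384,:512]; up=v<215
    # jaw top
    for n,m in(('jaw',up&(abs(z-50)<5)&(lum<330)&(P[...,1]<-330)&(P[...,1]>-420)&(P[...,0]>420)),
               ('lever',up&(im[...,0]>150)&(im[...,1]<80)&(im[...,2]<80)&(P[...,0]<460)&(v>100)),
               ('grip',up&(abs(z-82)<6)&(lum<200)&(P[...,1]>-220)),
               ('pad',up&(lum<150)&(z>20)&(z<60)&(P[...,1]<-280)&(P[...,1]>-345)&(P[...,0]>430)),
               ('base',up&(abs(z-10)<4)&(im[...,2]>120)&(P[...,1]>-430)&(P[...,1]<-150)&(P[...,0]>340)&(P[...,0]<530))):
        q=P[m]; 
        if len(q)<5: print(i,n,'none'); continue
        r=cv2.minAreaRect(np.float32(q[:,:2]))
        print(i,n,len(q),q.mean(0).round(1),'z',np.percentile(q[:,2],[5,50,95]).round(1),'rect',np.round(r[0],1),np.round(r[1],1),round(r[2],1))
E
```

```text
hinge [ 450.5 -266.8   54.9]
grip [ 470.9 -180.3   84.3]
screwRL [ 418.6 -168.4   11.9]
screwRR [ 486.2 -159.8   13.2]
screwF [ 448.  -391.3   11.4]
amber [ 381.1 -190.9   52.6]
bluecap [ 410.  -383.3   57.9]
0 jaw 1779 [ 495.1 -364.2   50.7] z [49.3 50.7 52.1] rect [ 471.8 -368.2] [109.   25.7] 10.1
0 lever 893 [ 424.7 -284.9   57.2] z [55.  57.3 59. ] rect [ 424.3 -286.4] [82.4 17.6] 35.5
0 grip 274 [ 470.4 -180.9   81.6] z [77.1 82.3 83.8] rect [ 470.3 -179.8] [13.2 13.4] 53.6
0 pad 151 [ 488.9 -319.1   42.5] z [33.8 44.  46.9] rect [ 489.2 -318.3] [21.1  4.7] 7.7
0 base 18724 [ 436.4 -280.1   10.6] z [ 9.  10.8 12. ] rect [ 432.8 -290.1] [279.7 182.1] 89.9
1 jaw 1950 [ 494.9 -362.6   50.3] z [47.4 50.5 51.8] rect [ 471.6 -367.4] [108.9  26.5] 9.9
1 lever 858 [ 424.6 -283.2   57.2] z [55.3 57.2 59. ] rect [ 422.6 -282.8] [82.8 18.2] 30.2
1 grip 157 [ 470.1 -179.    82.5] z [81.2 82.6 83.7] rect [ 470.4 -179.2] [12.  12.3] 89.9
1 pad 160 [ 489.2 -315.9   43.1] z [35.5 44.  47.1] rect [ 489.2 -316.4] [21.6  5.3] 8.5
1 base 18258 [ 434.3 -268.3   10.6] z [ 9.  10.7 11.9] rect [ 430.5 -289.2] [175.4 279.1] 0.4
```

Clamp: θ≈−82.5°, origin ≈(483.5,−272.5), rod ≈32 mm. The pad is clear of the groove, so there's no need to draw it back. Now I'll look at the stand.

```bash
python3 -m crank '[[[1,0.3,-4,-1,0],[1,0.6,-8,-2,0],[1,0.9,-12,-3,0],[1,1.2,-16,-4,0],[1,1.5,-20,-5,0],[1,1.5,-24,-6,0],[1,1.5,-28,-7,0],[1,1,-32,-7,0],[1,0.5,-36,-7,0],[1,0,-40,-7,0]]]'
python3 -m crank '[[[1,0,0,0,0],[1,0,0,0,0],[1,0,0,0,0],[1,0,0,0,0],[1,0,0,0,0],[1,0,0,0,0],[1,0,0,0,0],[1,0,0,0,0],[1,0,0,0,0],[1,0,0,0,0]]]'
python3 - <<'E'
from h import *
k=cam('wrist'); np.savez('pics/w3',**{a:k[a] for a in('im','d','f','cx','cy','M')}); save('w3',k['im']); print(k['o']['tool_pos'],k['o']['tcp_rot'])
E
```

```text
time: 3.2
tool_pos: [389.9, 200.7, 259.8]
tcp_rot: [3.142, -0.0, -0.001]
contact_force: [0.1, 0.0, -0.4]
grip_width: 91.7
finger_force: 0.0
time: 4.2
tool_pos: [390.1, 199.3, 259.7]
tcp_rot: [3.142, 0.0, -0.0]
contact_force: [-0.8, 0.4, 0.2]
grip_width: 91.8
finger_force: 0.0
[390.06090582 199.27161754 259.67816914] [ 3.14151233e+00  7.06056072e-07 -8.67228238e-05]
```

View pics/w3.png

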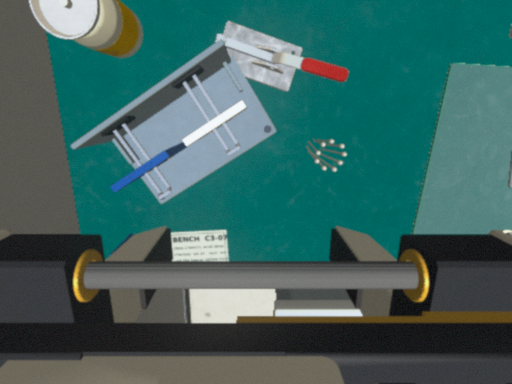

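The blue plate's top edge runs (113,188)–(168,155), the white one's (185,142)–(244,105). The hook tips are at (163,196) and (235,150), and the swabs at (325,155). A second view for triangulation follows.

```bash
python3 -m crank '[[[1,0,-4,0,0],[1,0,-8,0,0],[1,0,-10,0,0],[1,0,-10,0,0],[1,0,-10,0,0],[1,0,-10,0,0],[1,0,-10,0,0],[1,0,-10,0,0],[1,0,-10,0,0],[1,0,-10,0,0]]]'
python3 - <<'E'
from h import *
k=cam('wrist'); np.savez('pics/w4',**{a:k[a] for a in('im','d','f','cx','cy','M')}); print(k['o']['tool_pos'],k['o']['tcp_rot'])
ks=[load('w3'),load('w4')]; C=[]
for i,k in enumerate(ks):
    P=pts(k); h=cv2.cvtColor(k['im'],cv2.COLOR_RGB2HSV).astype(int); z=P[...,2]; v,u=np.mgrid[:384,:512]
    mb=(abs(h[...,0]-112)<12)&(h[...,1]>130)&(v<225)&(z>20)
    mw=(h[...,1]<40)&(h[...,2]>170)&(v<225)&(z>110)&(z<140)&(P[...,1]<400)
    mp=(h[...,1]<60)&(z>108)&(z<120)&(P[...,0]>430)
    top=mb&(z>118)
    for n,m in(('blue',mb),('bluetop',top),('white',mw),('panel',mp)):
        q=P[m]; 
        if len(q)<5: print(n,'none');continue
        r=cv2.minAreaRect(np.float32(q[:,:2])); p=cv2.minAreaRect(np.float32(np.c_[u[m],v[m]]))
        print(i,n,len(q),q.mean(0).round(1),'z',np.percentile(q[:,2],[5,50,95]).round(1),'rect',np.round(r[0],1),np.round(r[1],1),round(r[2],1),'px',np.round(p[0],1),np.round(p[1],1),round(p[2],1))
        if n=='bluetop':
            b=cv2.boxPoints(p); s=b[np.argsort(b[:,0])]; C.append((s[:2].mean(0),s[2:].mean(0)))
for j in(0,1): print('end',tri(ks,[C[0][j],C[1][j]]).round(1))
# jaw refined
for n in('w1','w2'):
    k=load(n);P=pts(k);m=(abs(P[...,2]-50)<3)&(k['im'].astype(int).sum(2)<330)&(P[...,1]<-330)&(P[...,1]>-420)&(P[...,0]>450)
    r=cv2.minAreaRect(np.float32(P[m][:,:2])); print('jaw',r)
save('w4',k['im'] if 0 else ks[1]['im'])
E
```

```text
time: 5.25
tool_pos: [390.2, 299.0, 259.8]
tcp_rot: [3.142, -0.0, -0.001]
contact_force: [0.7, 0.1, 0.6]
grip_width: 91.9
finger_force: 0.0
[390.17479672 298.99322142 259.77680071] [ 3.14154830e+00 -1.66747496e-04 -5.73681828e-04]
0 blue 560 [406.3 308.9 124.3] z [114.8 125.6 126.9] rect [405.1 311. ] [ 7.6 70. ] 31.9 px [146.2 167. ] [ 8.4 81.9] 56.8
0 bluetop 529 [405.8 309.9 125.6] z [124.1 125.6 126.9] rect [405.1 311.1] [ 7.6 69.7] 31.9 px [140.3 170.6] [ 8. 68.] 56.8
0 white 1159 [493.5 296.9 120.5] z [110.9 124.5 126.5] rect [520.9 293.8] [206.4  96.8] 50.2 px [144.9  43.9] [234.8 104.1] 39.4
0 panel 3149 [516.  335.5 112.2] z [108.2 113.  116.4] rect [497.4 301.6] [131.5 189. ] 1.3 px [136.3  71. ] [145.9 212.1] 89.0
1 blue 804 [406.5 312.4 116.7] z [ 77.7 125.  126.6] rect [416.3 305.3] [36.4 88.1] 59.3 px [236.4 167.8] [15.2 68.5] 58.1
1 bluetop 577 [406.2 311.3 125.6] z [120.8 125.5 126.7] rect [416.3 305.3] [36.4 88.1] 59.3 px [236.9 168.9] [12.7 68.3] 58.1
1 white 1184 [494.6 295.4 120.4] z [110.8 124.4 126.6] rect [496.2 303.4] [203.6 115.5] 81.2 px [242.4  71.6] [223.9 129.9] 9.6
1 panel 4062 [510.7 372.  112.8] z [108.2 113.6 118. ] rect [495.9 345.2] [131.2 272.1] 0.1 px [194.   72.5] [298. 145.] 0.0
end [386.7 342.9 120.4]
end [423.7 283.  113.2]
jaw ((495.77044677734375, -363.768310546875), (60.04424285888672, 24.014511108398438), 7.739731311798096)
jaw ((495.7370910644531, -363.4843444824219), (59.97166442871094, 25.27312469482422), 7.549670219421387)
```

```bash
python3 - <<'E'
from h import *
k=load('w3'); c=np.array([405.1,311.0]); a=np.radians(31.9); ex=np.array([np.cos(a),np.sin(a)]); ey=np.array([-ex[1],ex[0]])
P=pts(k); im=k['im']; z=P[...,2]
X=(P[...,:2]-c)@ex; Y=(P[...,:2]-c)@ey
m=(abs(Y)<30)
for lo in range(-80,90,5):
    q=z[m&(X>=lo)&(X<lo+5)&(abs(Y)<12)]; 
    if len(q): print(lo,np.percentile(q,[50,95,99]).round(),end=' ')
print()
for n,u,v,zz in(('tipB',163,197,107),('tipW',235,150,107),('panelR',222,46,114),('panelL',80,140,114),('wcentre',215,123,125)):
    p=ray(k,u,v,zz)[:2]; print(n,p.round(),((p-c)@ex).round(1),((p-c)@ey).round(1), P[v,u].round())
o=bot.get_obs(); print(o['joint_positions'])
E
```

```text
-80 [0. 2. 2.] -75 [1. 2. 2.] -70 [0. 2. 2.] -65 [0. 2. 2.] -60 [1. 2. 2.] -55 [1. 9. 9.] -50 [11. 12. 12.] -45 [11. 12. 13.] -40 [ 11. 107. 108.] -35 [ 55. 108. 109.] -30 [ 11. 100. 101.] -25 [ 11. 100. 101.] -20 [ 11. 100. 100.] -15 [ 11. 100. 101.] -10 [ 11. 100. 101.] -5 [125. 127. 127.] 0 [126. 127. 127.] 5 [ 99. 100. 101.] 10 [ 12. 100. 100.] 15 [ 12. 100. 101.] 20 [ 11. 100. 101.] 25 [ 11. 100. 100.] 30 [ 12. 101. 101.] 35 [ 11. 100. 101.] 40 [ 12. 100. 101.] 45 [ 12. 104. 106.] 50 [ 90. 114. 115.] 55 [115. 116. 116.] 85 [1. 2. 3.] 
tipB [373. 295.] -35.8 3.0 [373. 295. 107.]
tipW [424. 215.] -34.3 -91.4 [424. 215. 107.]
panelR [522. 226.] 53.9 -134.1 [522. 226. 112.]
panelL [435. 372.] 57.6 35.6 [435. 371. 115.]
wcentre [452. 233.] -1.0 -91.1 [452. 233. 126.]
[ 4.98059285e-01  2.55146886e-01  1.55422626e+00 -1.27364406e-04
  1.33210992e+00  2.06930974e+00]
```

View pics/w4.png

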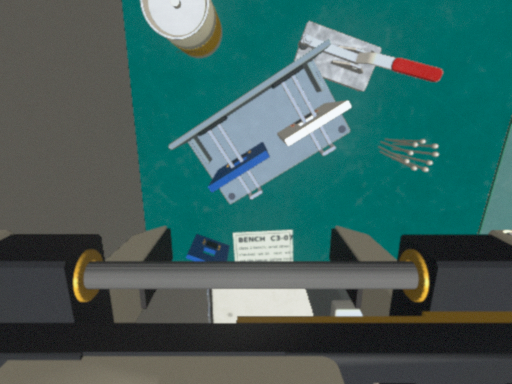

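w4 confirms it: the blue plate is centred around (239,168), with its hook tip at (255,195) and the panel behind. The tip is about 36 mm in front of the plate and the panel about 51 mm behind. I'll rotate above the plate with a narrow opening.

```bash
python3 -m crank '[[[0.22,0.3,-0.2,1,-8],[0.22,0.6,-0.4,2,-16],[0.22,0.9,-0.7,3,-24],[0.22,1.2,-1,4,-32],[0.22,1.5,-1.2,5,-40],[0.22,1.5,-1.2,6,-48],[0.22,1.5,-1.2,7,-56],[0.22,1.5,-1.2,8,-64],[0.22,1.5,-1.2,8,-72],[0.22,1.5,-1.2,8,-80]]]'
python3 -m crank '[[[0.22,0,0,0.3,-8],[0.22,0,0,0.6,-16],[0.22,0,0,1,-24],[0.22,0,0,1,-32],[0.22,0,0,1,-41.9],[0.22,0,0,1,-41.9],[0.22,0,0,1,-41.9],[0.22,0,0,1,-41.9],[0.22,0,0,1,-41.9],[0.22,0,0,1,-41.9]]]'
cat > chk.py <<'E'
from h import *
import sys
o=bot.get_obs(); t=np.array(eval(sys.argv[1]),float); Rt=R.from_euler('xyz',o['tcp_rot']).as_matrix()
print('tool shift cm',(Rt.T@(t[:3]-o['tool_pos'])/10).round(2),'turn',round(((np.degrees(o['tcp_rot'][2])-t[3]+180)%360)-180,2), 'pos',o['tool_pos'].round(1),np.degrees(o['tcp_rot']).round(1),o['time'],o['joint_positions'].round(2))
E
python3 chk.py '[405.1,311,103.5,121.9]'
```

```text
time: 6.3
tool_pos: [404.9, 311.2, 179.3]
tcp_rot: [-3.141, 0.001, 1.402]
contact_force: [0.4, 0.3, 0.1]
grip_width: 21.0
finger_force: 0.0
time: 7.3
tool_pos: [405.1, 311.3, 169.7]
tcp_rot: [-3.142, 0.0, 2.126]
contact_force: [0.0, -0.0, -0.8]
grip_width: 20.4
finger_force: 0.0
tool shift cm [-0.02 -0.01  6.62] turn -0.07 pos [405.1 311.3 169.7] [-180.     0.   121.8] 7.3 [ 0.51  0.37  1.65 -0.    1.12 -0.05]
```

```bash
python3 -m crank '[[[0.22,0,0,1.5,0],[0.22,0,0,3,0],[0.22,0,0,4.5,0],[0.22,0,0,5.6,0],[0.22,0,0,6.6,0],[0.22,0,0,6.6,0],[0.22,0,0,6.6,0],[0,0,0,6.6,0],[0,0,0,6.6,0],[0,0,0,6.6,0]]]'
python3 -m crank '[[[0,0,0,0,0],[0,0,0,0,0],[0,0,0,-0.3,0],[0,0,0,-0.6,0],[0,0,0,-0.9,0],[0,0,0,-1.2,0],[0,0,0,-1.2,0],[0,0,0,-1.2,0],[0,0,0,-1.2,0],[0,0,0,-1.2,0]]]'
python3 - <<'E'
from h import *
k=cam('wrist'); np.savez('pics/w5',**{a:k[a] for a in('im','d','f','cx','cy','M')}); save('w5',k['im'])
E
```

```text
time: 8.3
tool_pos: [405.4, 311.4, 104.2]
tcp_rot: [3.141, 0.0, 2.127]
contact_force: [-0.1, -0.2, 2.5]
grip_width: 7.6
finger_force: 30.0
time: 9.3
tool_pos: [405.0, 311.2, 115.5]
tcp_rot: [-3.141, 0.0, 2.127]
contact_force: [0.3, 0.5, -0.7]
grip_width: 7.9
finger_force: 30.0
```

View pics/w5.png

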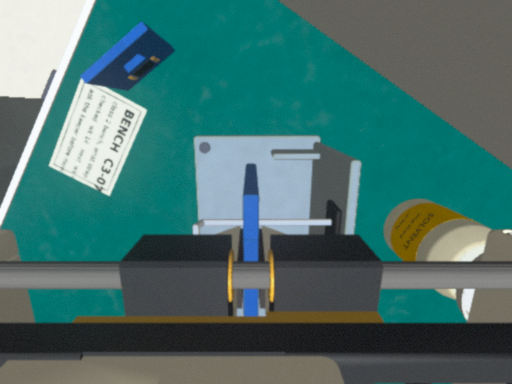

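The plate is gripped at width 7.9 mm and hangs straight, seen at (250,165–310), lifted 11–12 mm. Now I'll move it along stand −x.

```bash
python3 -m crank '[[[0,0,-0.8,0,0],[0,0,-1.6,0,0],[0,0,-2.4,0,0],[0,0,-3.2,0,0],[0,0,-4,0,0],[0,0,-4.8,0,0],[0,0,-5.6,0,0],[0,0,-6.4,0,0],[0,0,-7,0,0],[0,0,-7,0,0]]]'
python3 -m crank '[[[0,0,-0.5,-1,0],[0,0,-0.5,-3,0],[0,0,-0.5,-6,0],[0,0,-0.5,-9,0],[0,0,-0.5,-12,0],[0,0,-0.5,-14,0],[0,0,-0.5,-15,0],[0,0,-0.5,-15,0],[0,0,-0.5,-15,0],[0,0,-0.5,-15,0]]]'
python3 chk.py '[490,-200,265,187.6]'
```

```text
time: 10.35
tool_pos: [344.9, 273.9, 115.7]
tcp_rot: [-3.141, 0.0, 2.128]
contact_force: [0.2, -0.8, -0.6]
grip_width: 7.9
finger_force: 30.0
time: 11.35
tool_pos: [340.8, 271.3, 264.5]
tcp_rot: [-3.139, -0.0, 2.127]
contact_force: [0.0, -0.1, -1.8]
grip_width: 7.4
finger_force: 30.0
tool shift cm [-4.790e+01 -1.224e+01 -2.000e-02] turn -65.71 pos [340.8 271.3 264.5] [-179.9   -0.   121.9] 11.35 [ 0.5   0.15  1.68 -0.    1.32 -0.06]
```

```bash
python3 -m crank '[[[0,-3,-0.8,0,-5],[0,-7,-1.8,0,-10],[0,-11,-2.8,0,-15],[0,-15,-3.8,0,-21],[0,-19,-4.8,0,-27],[0,-23,-5.8,0,-33],[0,-27,-6.8,0,-39],[0,-31,-7.8,0,-45],[0,-35,-8.8,0,-51],[0,-39,-10,0,-57]]]'
python3 chk.py '[493.3,-344.7,200,187.6]'
```

```text
time: 12.35
tool_pos: [462.5, -113.9, 264.6]
tcp_rot: [3.141, -0.002, 3.126]
contact_force: [0.9, 1.1, -1.5]
grip_width: 7.6
finger_force: 30.0
tool shift cm [ -3.44 -23.04   6.43] turn -8.47 pos [ 462.5 -113.9  264.6] [ 1.800e+02 -1.000e-01  1.791e+02] 12.35 [-0.4   0.22  1.58  0.    1.34 -1.96]
```

```bash
python3 -m crank '[[[0,-0.4,-3,1,-2],[0,-0.9,-7,2,-4],[0,-1.5,-11,3,-6],[0,-2.1,-15,4,-8.5],[0,-2.7,-19,5,-8.5],[0,-3.2,-22,6,-8.5],[0,-3.4,-23.2,6.4,-8.5],[0,-3.4,-23.2,6.4,-8.5],[0,-3.4,-23.2,6.4,-8.5],[0,-3.4,-23.2,6.4,-8.5]]]'
python3 - <<'E'
from h import *
k=cam('wrist'); np.savez('pics/w6',**{a:k[a] for a in('im','d','f','cx','cy','M')}); save('w6',k['im'])
E
python3 chk.py '[493.5,-346.3,79,187.6]'
```

```text
time: 13.35
tool_pos: [492.3, -343.5, 202.3]
tcp_rot: [-3.142, 0.0, -3.011]
contact_force: [0.7, -0.6, 0.1]
grip_width: 7.7
finger_force: 30.0
tool shift cm [-0.07 -0.28 12.35] turn -0.12 pos [ 492.4 -343.6  202.5] [-180.     0.  -172.5] 13.4 [-0.74  0.5   1.34  0.    1.3  -2.44]
```

View pics/w6.png

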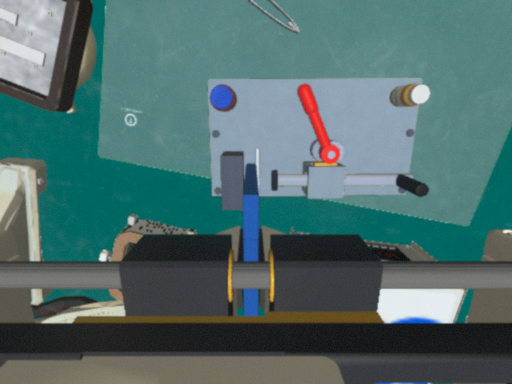

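The held plate lies at (250,165–310). The jaw is at (232,180), the lip at (258,165) and the pad at (275,180). I'll re-measure the jaw and lip relative to the tool from this view, since that cancels hand-eye error.

```bash
python3 - <<'E'
from h import *
k=load('w6'); P=pts(k); im=k['im'].astype(int); z=P[...,2]
m=(abs(z-50)<4)&(im.sum(2)<330)&(P[...,1]<-330)&(P[...,1]>-420)&(P[...,0]>445)
v,u=np.mgrid[:384,:512]; m&=(v<225)&(u<243)
r=cv2.minAreaRect(np.float32(P[m][:,:2])); print('jaw',r,np.percentile(P[m][:,2],[5,50,95]))
h=cv2.cvtColor(k['im'],cv2.COLOR_RGB2HSV).astype(int)
b=(abs(h[...,0]-112)<12)&(h[...,1]>130)&(u>238)&(u<264)&(v>150)&(v<232)
q=P[b]; a=np.radians(-82.4); ex=np.array([np.cos(a),np.sin(a)]); ey=np.array([-ex[1],ex[0]]); n=np.array([494.2,-351.7])
X=(q[:,:2]-n)@ex; Y=(q[:,:2]-n)@ey
for lo in range(100,210,10):
    s=(q[:,2]>=lo)&(q[:,2]<lo+10)
    if s.sum()>3: print(lo,s.sum(),X[s].min().round(1),X[s].max().round(1),np.percentile(Y[s],[2,98]).round(1))
w=(im.min(2)>190)&(u>250)&(u<266)&(v>145)&(v<180); q=P[w]; print('lip X',((q[:,:2]-n)@ex).round(1)[:12],q[:,2].round()[:12])
print(im[165,240:275].sum(1),z[165,240:275].round())
E
```

```text
jaw ((495.519775390625, -364.20660400390625), (60.057037353515625, 23.092647552490234), 7.044713497161865) [49.56162867 50.73037447 51.8260905 ]
140 14 -10.7 -5.5 [-36.6 -36.2]
150 24 -10.6 -5.6 [-36.6 -36.2]
160 21 -10.5 -5.8 [-36.7 -36.2]
170 30 -11.0 -5.2 [-36.7 -36.2]
180 37 -10.9 -4.8 [-36.8 -36.2]
190 42 -10.7 -4.4 [-36.7 -36.2]
200 61 -12.9 -3.3 [-36.8 -10.6]
lip X [-15.6 -15.6 -16.8 -15.6 -15.6 -15.6 -15.6 -16.8 -15.7 -15.7 -15.6 -16.8] [20. 19. 18. 19. 19. 20. 19. 19. 17. 19. 20. 19.]
[308 289 286 305 425 408 285 201 182 176 189 174 197 198 200 294 510 625
 609 480 471 481 473 476 472 477 477 476 471 480 479 478 483 483 476] [ 50.  50.  50.  29.  10.  11. 142. 143. 144. 143. 144. 144. 144. 142.
 143. 142.  19.  20.  19.  10.  10.  11.  11.  12.   9.  10.  11.  11.
  11.  11.  11.  10.  10.  12.  11.]
```

```bash
python3 -m crank '[[[0,-0.07,-0.27,1.5,0],[0,-0.07,-0.27,3,0],[0,-0.07,-0.27,4.5,0],[0,-0.07,-0.27,6,0],[0,-0.07,-0.27,7.5,0],[0,-0.07,-0.27,9,0],[0,-0.07,-0.27,10,0],[0,-0.07,-0.27,10,0],[0,-0.07,-0.27,10,0],[0,-0.07,-0.27,10,0]]]'
python3 chk.py '[493.5,-346.4,79.5,187.4]'
```

```text
time: 14.4
tool_pos: [493.6, -347.7, 102.8]
tcp_rot: [-3.14, 0.001, -3.012]
contact_force: [0.2, 0.3, -1.8]
grip_width: 7.4
finger_force: 30.0
tool shift cm [-0.01  0.13  2.33] turn 0.01 pos [ 493.6 -347.7  102.8] [-1.799e+02  1.000e-01 -1.726e+02] 14.4 [-0.74  0.6   1.46  0.    1.08 -2.44]
```

```bash
python3 -m crank '[[[0,0,0.12,0,0],[0,0,0.12,0.4,0],[0,0,0.12,0.8,0],[0,0,0.12,1.2,0],[0,0,0.12,1.6,0],[0,0,0.12,1.9,0],[0,0,0.12,2.1,0],[0,0,0.12,2.25,0],[0,0,0.12,2.25,0],[0,0,0.12,2.25,0]]]'
python3 chk.py '[493.5,-346.4,79.5,187.4]'
```

```text
time: 15.4
tool_pos: [493.1, -346.5, 79.3]
tcp_rot: [-3.141, 0.0, -3.013]
contact_force: [-0.3, -2.0, -0.3]
grip_width: 7.4
finger_force: 30.0
tool shift cm [-0.04  0.   -0.02] turn -0.01 pos [ 493.1 -346.5   79.3] [-180.     0.  -172.6] 15.4 [-0.74  0.63  1.49 -0.    1.03 -2.44]
```

```bash
python3 -m crank '[[[0,0,0,0.05,0],[0,0,0,0.1,0],[0,0,0,0.1,0],[0,0,0,0.1,0],[0,0,0,0.1,0],[0.1,0,0,0.1,0],[0.13,0,0,0.1,0],[0.18,0,0,0.1,0],[0.22,0,0,0.1,0],[0.22,0,0,0.1,0]]]'
python3 -m crank '[[[0.22,0,0,-0.5,0],[0.22,0,0,-2,0],[0.22,0,0,-5,0],[0.22,0,0,-8,0],[0.22,0,0,-12,0],[0.22,0,0,-12,0],[0.22,0,0,-12,0],[0.22,0,0,-12,0],[0.22,0,0,-12,0],[0.22,0,0,-12,0]]]'
python3 - <<'E'
from h import *
k=cam('wrist'); np.savez('pics/w7',**{a:k[a] for a in('im','d','f','cx','cy','M')}); save('w7',k['im'])
P=pts(k); v,u=np.mgrid[:384,:512]
h=cv2.cvtColor(k['im'],cv2.COLOR_RGB2HSV).astype(int)
b=(abs(h[...,0]-112)<12)&(h[...,1]>130)&(P[...,0]>440)&(P[...,0]<540)&(P[...,1]<-320)&(P[...,1]>-380)
q=P[b]; a=np.radians(-82.5); ex=np.array([np.cos(a),np.sin(a)]); ey=np.array([-ex[1],ex[0]]); n=np.array([494.1,-351.9])
t=q[:,2]>q[:,2].max()-6; print(t.sum(),np.percentile(q[:,2],[1,50,99]),'X',np.percentile((q[t][:,:2]-n)@ex,[1,50,99]),'Y',np.percentile((q[t][:,:2]-n)@ey,[1,50,99]))
E
```

```text
time: 16.4
tool_pos: [492.9, -346.3, 78.1]
tcp_rot: [3.142, -0.0, -3.013]
contact_force: [-0.3, 0.0, -0.9]
grip_width: 20.0
finger_force: 0.0
time: 17.4
tool_pos: [492.6, -346.0, 197.1]
tcp_rot: [3.14, -0.001, -3.013]
contact_force: [0.2, 0.3, 0.4]
grip_width: 20.4
finger_force: 0.0
2 [ 45.13626636 100.63638767 102.18058208] X [-27.02586764 -26.8622865  -26.69870536] Y [-26.91711788 -26.68478825 -26.45245861]
```

View pics/w7.png

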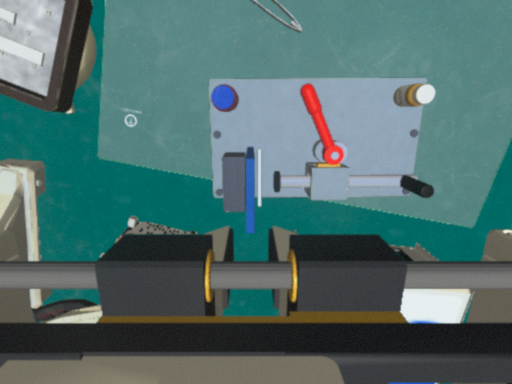

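The plate stands in the groove at (250,190), top z ≈100.6, which checks out. Next is the rod grip.

```bash
python3 chk.py '[470.6,-180,150,97.5]'; python3 -m crank '[[[0.43,0,1,0,8],[0.43,0,3,0,16],[0.43,0,5,0,24],[0.43,0,8,0,32],[0.43,0,11,0,40],[0.43,0,14,1,48],[0.43,0,16.7,2,56],[0.43,0,16.7,3,64],[0.43,0,16.7,4,72],[0.43,0,16.7,4.7,80]]]'
python3 chk.py '[470.6,-180,150,97.5]'
```

```text
tool shift cm [ 0.05 16.75  4.75] turn 89.89 pos [ 492.7 -346.1  197.3] [ 1.799e+02 -1.000e-01 -1.726e+02] 17.45 [-0.74  0.51  1.34 -0.    1.29 -2.44]
time: 18.45
tool_pos: [471.2, -180.2, 150.4]
tcp_rot: [-3.141, -0.001, 1.869]
contact_force: [-0.5, 1.1, 0.4]
grip_width: 39.0
finger_force: 0.0
tool shift cm [ 0.04 -0.05  0.04] turn 9.6 pos [ 471.2 -180.2  150.4] [-180.    -0.   107.1] 18.45 [-0.52  0.38  1.69 -0.    1.07 -0.82]
```

```bash
python3 -m crank '[[[0.43,0,0,0,8],[0.43,0,0,1,9.8],[0.43,0,0,3,9.8],[0.43,0,0,5,9.8],[0.43,0,0,7,9.8],[0.43,0,0,8.8,9.8],[0.43,0,0,9.8,9.8],[0.43,0,0,9.8,9.8],[0,0,0,9.8,9.8],[0,0,0,9.8,9.8]]]'
python3 -m crank '[[[0,0,0,0,0],[0,0,0,0,0],[0,0,0,0,0],[0,-0.3,0,0,0],[0,-0.6,0,0,0],[0,-0.9,0,0,0],[0,-1.2,0,0,0],[0,-1.5,0,0,0],[0,-1.8,0,0,0],[0,-1.8,0,0,0]]]'
python3 chk.py '[470.6,-180,150,97.5]'
```

```text
time: 19.45
tool_pos: [472.1, -181.0, 54.1]
tcp_rot: [3.14, 0.001, 1.703]
contact_force: [-0.7, 0.1, 0.3]
grip_width: 28.0
finger_force: 0.0
time: 20.45
tool_pos: [473.8, -199.0, 53.7]
tcp_rot: [3.142, 0.0, 1.703]
contact_force: [-3.5, -1.1, 5.7]
grip_width: 13.2
finger_force: 30.0
tool shift cm [ 1.92 -0.07 -9.63] turn 0.09 pos [ 473.8 -199.    53.7] [180.    0.   97.6] 20.45 [-0.55  0.53  1.77 -0.    0.84 -0.68]
```

```bash
python3 -m crank '[[[0,-0.1,0,0,0],[0,-0.2,0,0,0],[0,-0.3,0,0,0],[0,-0.3,0,0,0],[0,-0.3,0,0,0],[0,-0.3,0,0,0],[0,-0.3,0,0,0],[0,-0.3,0,0,0],[0,-0.3,0,0,0],[0,-0.3,0,0,0]]]'
python3 -m crank '[[[0,-0.05,0,0,0],[0,-0.1,0,0,0],[0,-0.15,0,0,0],[0,-0.15,0,0,0],[0,-0.15,0,0,0],[0,-0.15,0,0,0],[0,-0.15,0,0,0],[0,-0.15,0,0,0],[0,-0.15,0,0,0],[0,-0.15,0,0,0]]]'
```

```text
time: 21.45
tool_pos: [474.1, -201.6, 53.7]
tcp_rot: [-3.142, 0.0, 1.703]
contact_force: [-3.6, 0.8, 6.1]
grip_width: 13.5
finger_force: 30.0
time: 22.45
tool_pos: [474.3, -203.0, 53.8]
tcp_rot: [-3.142, 0.0, 1.703]
contact_force: [-2.9, 1.0, 5.0]
grip_width: 13.0
finger_force: 30.0
```

```bash
python3 -m crank '[[[0,-0.05,0,0,0],[0,-0.1,0,0,0],[0,-0.1,0,0,0],[0,-0.1,0,0,0],[0,-0.1,0,0,0],[0,-0.1,0,0,0],[0,-0.1,0,0,0],[0,-0.1,0,0,0],[0,-0.1,0,0,0],[0,-0.1,0,0,0]]]'
```

```text
time: 23.45
tool_pos: [474.4, -203.9, 53.7]
tcp_rot: [-3.141, -0.0, 1.703]
contact_force: [-2.1, 1.9, 6.1]
grip_width: 13.2
finger_force: 30.0
```

```bash
python3 -m crank '[[[0,-0.05,0,0,0],[0,-0.1,0,0,0],[0,-0.1,0,0,0],[0,-0.1,0,0,0],[0,-0.1,0,0,0],[0,-0.1,0,0,0],[0,-0.1,0,0,0],[0,-0.1,0,0,0],[0,-0.1,0,0,0],[0,-0.1,0,0,0]]]'
```

```text
time: 24.45
tool_pos: [474.5, -204.6, 53.7]
tcp_rot: [-3.141, -0.0, 1.703]
contact_force: [-2.6, 2.2, 6.9]
grip_width: 13.0
finger_force: 30.0
```

```bash
python3 -m crank '[[[0,-0.05,0,0,0],[0,-0.1,0,0,0],[0,-0.15,0,0,0],[0,-0.15,0,0,0],[0,-0.15,0,0,0],[0,-0.15,0,0,0],[0,-0.15,0,0,0],[0,-0.15,0,0,0],[0,-0.15,0,0,0],[0,-0.15,0,0,0]]]'
```

```text
time: 25.45
tool_pos: [474.5, -204.7, 53.7]
tcp_rot: [-3.141, -0.003, 1.703]
contact_force: [-1.9, 8.6, 9.6]
grip_width: 13.2
finger_force: 30.0
```

Contact is firm (8.6 N), so the rod is against the plate. I'll release, lift, and set up for the lever.

```bash
python3 -m crank '[[[0.2,0,0,0,0],[0.43,0,0,0,0],[0.43,0,0,0,0],[0.43,0,0,0,0],[0.43,0,0,-1,0],[0.43,0,0,-4,0],[0.43,0,0,-8,0],[0.43,0,0,-10,0],[0.43,0,0,-10,0],[0.43,0,0,-10,0]]]'
python3 chk.py '[423.9,-321.7,150,122.5]'
python3 - <<'E'
from h import *
k=cam('wrist'); np.savez('pics/w8',**{a:k[a] for a in('im','d','f','cx','cy','M')}); save('w8',k['im'])
im=k['im'].astype(int); P=pts(k); v,u=np.mgrid[:384,:512]
m=(im[...,0]>150)&(im[...,1]<80)&(im[...,2]<80)&(P[...,0]<470)&(P[...,0]>370)&(P[...,1]<-240)&(P[...,1]>-340); q=P[m]; print(m.sum(),q.mean(0))
H=np.array([450.5,-266.8]); d=q[:,:2]-H; far=np.linalg.norm(d,axis=1)>35; print(np.degrees(np.arctan2(*d[far].mean(0)[::-1])),np.linalg.norm(d,axis=1).max())
for t in range(4,41,4):
    c=np.array([16,52.]);a=np.radians(t);r=np.array([[np.cos(a),-np.sin(a)],[np.sin(a),np.cos(a)]]); print(t,((c-r@c)/10).round(2))
E
```

```text
time: 26.45
tool_pos: [474.8, -206.5, 153.6]
tcp_rot: [3.141, 0.001, 1.703]
contact_force: [-0.2, -0.8, -0.7]
grip_width: 39.6
finger_force: 0.0
tool shift cm [-10.74  -6.57   0.36] turn -24.91 pos [ 474.8 -206.5  153.6] [180.    0.   97.6] 26.45 [-0.56  0.4   1.65 -0.    1.09 -0.69]
101 [ 454.87124153 -264.34297323   57.6101328 ]
nan 9.596674827896916
4 [ 0.37 -0.1 ]
8 [ 0.74 -0.17]
12 [ 1.12 -0.22]
16 [ 1.5  -0.24]
20 [ 1.87 -0.23]
24 [ 2.25 -0.2 ]
28 [ 2.63 -0.14]
32 [ 3.   -0.06]
36 [3.36 0.05]
40 [3.72 0.19]<stdin>:5: RuntimeWarning: Mean of empty slice.
  ret = um.true_divide(
```

```bash
python3 -m crank '[[[0,-3,-2,0,-8],[0,-6,-4,0,-16],[0,-9,-5.5,0,-24],[0,-10.7,-6.6,0,-24.9],[0,-10.7,-6.6,0,-24.9],[0,-10.7,-6.6,0,-24.9],[0,-10.7,-6.6,0,-24.9],[0,-10.7,-6.6,0,-24.9],[0,-10.7,-6.6,0,-24.9],[0,-10.7,-6.6,0,-24.9]]]'
python3 chk.py '[423.9,-321.7,46,122.5]'
python3 - <<'E'
from h import *
for n in('w1','w2','w7'):
    k=load(n); im=k['im'].astype(int); P=pts(k); v,u=np.mgrid[:384,:512]
    m=(im[...,0]>150)&(im[...,1]<80)&(im[...,2]<80)&(P[...,0]<470)&(P[...,0]>370)&(P[...,1]<-240)&(P[...,1]>-340)
    d=P[m][:,:2]-np.array([450.5,-266.8]); r=np.linalg.norm(d,axis=1); far=r>35; print(n,m.sum(),np.degrees(np.arctan2(*d[far].mean(0)[::-1])),r.max())
E
```

```text
time: 27.5
tool_pos: [423.9, -320.8, 153.3]
tcp_rot: [3.142, 0.0, 2.139]
contact_force: [-1.1, 0.1, 0.9]
grip_width: 0.3
finger_force: 0.0
tool shift cm [-0.08 -0.05 10.73] turn 0.04 pos [ 423.9 -320.8  153.3] [180.    0.  122.5] 27.5 [-0.79  0.42  1.62  0.    1.1  -1.36]
w1 894 -145.93912862647065 73.99714239048183
w2 858 -147.38466069973896 73.67958916428003
w7 934 -146.28595151435098 74.40936948348553
```

```bash
python3 -m crank '[[[0,0,0,2,0],[0,0,0,4,0],[0,0,0,6,0],[0,0,0,8,0],[0,0,0,10,0],[0,0,0,10.7,0],[0,0,0,10.7,0],[0,0.5,0,10.7,0],[0,1,0,10.7,0],[0,1.5,0,10.7,0]]]'
python3 -m crank '[[[0,0.37,-0.1,0,4],[0,0.74,-0.17,0,8],[0,1.12,-0.22,0,12],[0,1.5,-0.24,0,16],[0,1.87,-0.23,0,20],[0,2.25,-0.2,0,24],[0,2.63,-0.14,0,28],[0,3,-0.06,0,32],[0,3.36,0.05,0,36],[0,3.72,0.19,0,40]]]'
```

```text
time: 28.5
tool_pos: [415.6, -308.5, 47.1]
tcp_rot: [3.141, 0.001, 2.138]
contact_force: [-1.3, -0.3, 0.1]
grip_width: 0.4
finger_force: 0.2
time: 29.5
tool_pos: [397.2, -276.6, 47.1]
tcp_rot: [3.14, 0.002, 1.437]
contact_force: [-0.1, -1.6, 0.0]
grip_width: 0.1
finger_force: 0.8
```

```bash
python3 -m crank '[[[0,0.37,-0.1,0,4],[0,0.74,-0.17,0,8],[0,1.12,-0.22,0,12],[0,1.5,-0.24,0,16],[0,1.87,-0.23,0,20],[0,2.25,-0.2,0,24],[0,2.63,-0.14,0,28],[0,3,-0.06,0,32],[0,3.36,0.05,0,36],[0,3.72,0.19,0,40]]]'
python3 - <<'E'
from h import *
o=bot.get_obs();H=np.array([450.5,-266.8]);p=H-o['tool_pos'][:2];y=o['tcp_rot'][2];x=np.array([np.cos(y),np.sin(y)]);print('b,r',p@x,p@np.array([x[1],-x[0]]),'yaw',np.degrees(y),'value if contact',np.radians(122.5-np.degrees(y)))
E
```

```text
time: 30.5
tool_pos: [403.7, -239.6, 46.9]
tcp_rot: [3.141, 0.0, 0.739]
contact_force: [-1.4, -0.9, 0.5]
grip_width: 0.4
finger_force: 0.9
b,r 16.215456943366448 51.63624528509798 yaw 42.33982532134424 value if contact 1.3990589771163304
```

```bash
python3 -m crank '[[[0,0.37,-0.1,0,4],[0,0.74,-0.17,0,8],[0,1.12,-0.22,0,12],[0,1.5,-0.24,0,16],[0,1.87,-0.23,0,20],[0,2.25,-0.2,0,24],[0,2.63,-0.14,0,28],[0,3,-0.06,0,32],[0,3.1,-0.03,0,33],[0,3.1,-0.03,0,33]]]'
python3 -m crank '[[[0,0.1,0,0,0],[0,0.2,0,0,0],[0,0.2,0,0,0],[0,0.2,0,0,0],[0,0.2,0,0,0],[0,0.2,0,0,0],[0,0.2,0,0,0],[0,0.2,0,0,0],[0,0.2,0,0,0],[0,0.2,0,0,0]]]'
```

```text
time: 31.5
tool_pos: [425.9, -218.3, 46.6]
tcp_rot: [3.141, 0.001, 0.167]
contact_force: [-3.2, -1.2, 3.2]
grip_width: 0.6
finger_force: 2.0
time: 32.5
tool_pos: [426.3, -218.2, 46.4]
tcp_rot: [-3.141, 0.004, 0.167]
contact_force: [-10.7, -3.7, 6.9]
grip_width: 0.2
finger_force: 5.5
```

The lever is at its stop. I'll back off, lift and verify.

```bash
python3 -m crank '[[[0,-0.5,0,0,0],[0,-1,0,0,0],[0,-1.4,0,-1,0],[0,-1.4,0,-4,0],[0,-1.4,0,-8,0],[0,-1.4,0,-12,0],[0,-1.4,0,-14.5,0],[0,-1.4,0,-14.5,0],[0,-1.4,0,-14.5,0],[0,-1.4,0,-14.5,0]]]'
python3 - <<'E'
from h import *
k=cam('wrist'); np.savez('pics/w9',**{a:k[a] for a in('im','d','f','cx','cy','M')}); save('w9',k['im']); print(k['o']['tool_pos'])
P=pts(k); im=k['im'].astype(int); h=cv2.cvtColor(k['im'],cv2.COLOR_RGB2HSV).astype(int)
a=np.radians(-82.4); ex=np.array([np.cos(a),np.sin(a)]); ey=np.array([-ex[1],ex[0]]); n=np.array([494.2,-351.8])
X=(P[...,:2]-n)@ex; Y=(P[...,:2]-n)@ey; Z=P[...,2]
b=(abs(h[...,0]-112)<12)&(h[...,1]>130)&(abs(X)<30)&(abs(Y)<50)&(Z>95)
r=cv2.minAreaRect(np.float32(np.c_[X[b],Y[b]])); print('plate',b.sum(),r,np.percentile(Z[b],[5,50,95]))
m=(im[...,0]>150)&(im[...,1]<80)&(im[...,2]<80)&(abs(X+90)<90)&(Y<0)&(Y>-110)&(Z>35)
d=P[m][:,:2]-np.array([450.5,-266.8]); rr=np.linalg.norm(d,axis=1); f=rr>35
if f.any(): print('lever',m.sum(),np.degrees(np.arctan2(*d[f].mean(0)[::-1])),'locked would be 97.5')
p=(im.sum(2)<150)&(Z>25)&(Z<50)&(X>-40)&(X<-5)&(abs(Y)<15); print('pad',p.sum(),np.percentile(X[p],[1,50,99]) if p.any() else 0)
E
```

```text
time: 33.5
tool_pos: [414.2, -219.9, 190.4]
tcp_rot: [-3.14, 0.001, 0.166]
contact_force: [-0.5, 0.4, -0.8]
grip_width: 0.1
finger_force: 0.0
[ 414.15056528 -219.93048727  190.41945938]
plate 1093 ((-3.865662097930908, -1.2660636901855469), (9.585775375366211, 69.43269348144531), 0.2963253855705261) [ 95.92629338 100.28976377 101.63214179]
lever 798 97.58724492575922 locked would be 97.5
pad 245 [-14.39135741 -10.86974867  -7.36709214]
```

View pics/w9.png

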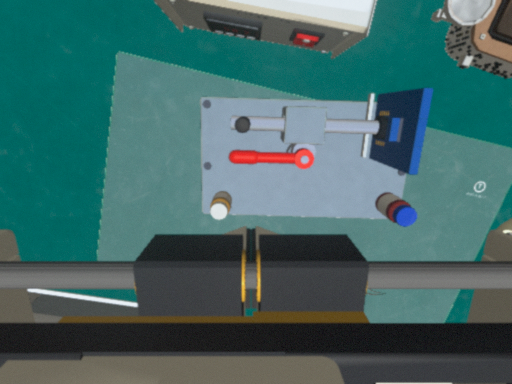

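The plate is flat on the jaw around (400,130), with x −3.9, y −1.3 and under 1° off. The pad at (383,128) touches it, the lever at (270,158) points to clamp −x at its stop, and both vials are in place. Handing in.

```bash
python3 -c "
from plant import bot; print(bot.close_job())"
```

```text
the job is handed in; nothing more can be done
None
```

The job is handed in, with no verdict returned: at the last look (33.5 s) the blue plate stood upright, flat on the jaw and 1.3 mm off centre, with the pad on it, the lever at its stop, and both vials in place; I did not re-photograph the white carrier or swab tube, which the arm did not touch as far as I could tell.

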